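# Hold the glass grinder's sprung hood just under its balance point

### The job

I want to check the lift springs of this bench glass grinder's hood. Pull the sprung release knob beside the hood out to its stop so that the hood pops up, let the knob go home, then take the hood by its handle, raise it just past the balance point where the springs take over, ease it back to about six degrees below that point and finish holding it there by the handle. Keep the hood in hand, so that it never flies up or drops, and leave the things lying around the machine alone.

Things in the scene. Friction and masses are not known exactly. Their poses are not given: they have to be found in the camera images.
- grinder: Fixed bench glass grinder: grey casing 260 (x) by 355 mm (y), deck at z 65 mm; motor housing on its left (y 150 to 275 mm, 116 mm high), white drip tank to z 260 mm at its back. Origin at table height under the lap wheel's spindle, below the hood's middle. x points from front (operator, handle) to back (hinge), y to the motor housing, z up.
- release_knob (a joint): Sprung release knob's travel (m): 0 home, 0.018 at its stop, pulled straight along -y of the grinder, away from the hood. Needs 3 N at first, 7.5 N at the stop; springs home when let go. Home, its pin goes through a tab on the hood and locks it. Held out about 0.3 s, the hood pops up; the pin then goes home below the tab. Do not push the popped hood down again.
- knob_center (a point): Centre of the black round release knob (28 mm diameter, 26 mm long, axis along y of the grinder); moves with it. Home at x -80, y -200, z 95 mm in the grinder's frame, right of the hood and 30 mm above the deck; 75 mm from the hood's side, its inner face 2 mm from the steel latch barrel (22 mm diameter). Can be pinched from above, across x of the grinder.
- hood_angle (a joint): Hood angle (rad): about 0.005 latched shut, 0.08 popped up by the sprung lifter under its front lip, 1.25 at its end stop. Torsion springs on the hinge balance it at 0.80 rad (46 degrees): below that it falls shut, above it the springs throw it open. At the handle it weighs 2.3 N when shut, 0.5 N at 0.69 rad, nothing at the balance. Almost no friction.
- hood: Origin: middle of the hood's hinge axis, which lies along y of the grinder, at x 115, y 0, z 75 mm in its frame. The hood is a grey box 250 mm wide (y), 215 mm deep, 75 mm high with a clear window in its top; shut, its top is at z 142 mm and its front face at x -109 mm of the grinder.
- handle (a point): Steel bow handle on the hood's front face, turning with it. This point: middle of its round bar, 12 mm diameter, along y, 138 mm clear between its legs, 42 mm in front of the face. Shut it lies 266 mm in front of and 30 mm above the hinge axis; at hood angle a its height is 75 + 268 sin(a + 0.112) mm: 105 shut, 287 at balance, 268 at 0.69 rad. The bar may turn in the grip.
- paperweight: Amber glass paperweight, 66 mm diameter, 46 mm high, on the deck behind the release knob; origin under its centre. Leave alone.
- tumbler: Clear glass tumbler, 76 mm diameter at the rim, 92 mm high, on the table; origin under its centre. Leave alone.
- jar: White polish jar with grey lid, 60 mm diameter, 75 mm high, on the table; origin under its centre. Leave alone.
- spanner: Steel spanner 160 mm long lying on the table in front of the machine; origin under its middle. Leave alone.
- brush: Brush 180 mm long lying on the table at the front right of the machine; origin under its middle. Leave alone.
- dresser: Wooden dressing stick 200 by 24 by 16 mm with a steel end, lying on the table right of the machine; origin under its middle. Leave alone.
- spare_lap: Spare aluminium lap disc, 144 mm diameter, 10 mm thick, flat on the table left of the machine; origin under its centre. Leave alone.

How it is judged:
On the way, in this order (a step that is already met when the one before it is completed fails the run):
1. the release knob is out at its stop and the hood has popped up (value of joint release_knob above 0.016 m and value of joint hood_angle above 0.06 rad), for 0.1 s.
2. the hood has been raised past its balance point (0.80 rad) by its handle (value of joint hood_angle above 0.82 rad and contact force between the fingers and handle_bar above 0.2 N), for 0.1 s.
At the end, for the whole second after the job is handed in: The fingers hold the hood still by its handle at 0.60 to 0.775 rad, 1.5 to 11 degrees below its balance point (0.80 rad), with more than 0.2 N of contact, and the release knob is home (within 4 mm) (value of joint hood_angle between 0.6 and 0.775 rad and velocity of joint hood_angle between -0.05 and 0.05 rad/s and contact force between the fingers and handle_bar above 0.2 N and value of joint release_knob below 0.004 m); the arm keeps its last pose, push and grip.
It fails at once if the hood flies up or drops (swings faster than 2 rad/s) (velocity of joint hood_angle above 2 rad/s or velocity of joint hood_angle below -2 rad/s).
It fails at once if a thing lying around the machine is moved by more than 30 mm or tipped over (distance of any of paperweight, tumbler, jar, spanner, brush, dresser, spare_lap from where it was at the start of the episode above 0.03 m or angle between any of paperweight, tumbler, jar's own z axis and vertical above 0.5 rad).
It also fails if it takes over 48 s, if anything falls off the work surface, if the arm or the gripper's body presses on something with over 40 N, if the wrist force passes 120 N, or if a joint passes its speed limit or range.

### The arm

A 6-joint arm with a two-finger parallel gripper is mounted at the origin on the work surface. World frame = base frame: x ahead of the robot, y to its left, z up, the work surface at z = 0. Lengths are in m, angles in rad, forces in N, time in s.
With the tool pointing down it reaches from about 0.35 to 0.775 m from the base axis. Payload 7.3 kg.
Tool frame: the origin (TCP) lies between the finger pads; the fingertips stand 8 mm ahead of it and the grasp point (between the pads) lies 11 mm behind it (robot.nose_length is the distance from the TCP to the fingertips, in m); z points along the fingers, y is the line along which they close (so a half turn about z gives the same grasp; the last joint's range is limited). The gripper opens to 92 mm and grips with 3 to 60 N. Pads are 19 mm wide; open, the fingers measure 130 mm over their backs; the gripper's body (75 mm by 190 mm) begins 47 mm behind the grasp point.
Start: joints at [0.974, 0.342, 1.524, -0, 1.275, -0.146], TCP at [0.229, 0.473, 0.235] pointing down, gripper open.
Joint ranges: [-2.53, 2.53], [-0.77, 2.02], [0.04, 2.7], [-1, 4.14], [0.28, 2.66], [-3.11, 3.11]. Speed limits (rad/s): [2.57, 2.57, 3.14, 3.14, 3.14, 3.14].

### API

Orientations are given as [roll, pitch, yaw] about the fixed x, y, z axes, in that order (R = Rz(yaw) Ry(pitch) Rx(roll)).
In Python, from cell import robot gives the robot as it stands. The module is installed in compiled form; this text tells all that it offers.
- The arm moves only by the shell command python3 -m jog 'ROWS' [FORCE]. ROWS is JSON, a list that holds one entry, the list of rows, each a list of 5 numbers: the gripper's target within -1 to 1 (fully open at 1, half-way at 0, shut at -1), then the shift along the tool's x, y, z in m, then the turn about the tool's z in rad. A call has 1 to 5 rows; each row is the pose to reach, as a shift and turn from the pose commanded when the call began, along the tool's axes at that moment; what a row does not reach only later rows make up. A row lasts 1/12 s, in which the tool goes at most 41.7 mm and 7.16 degrees, less where a joint would pass 70% of its speed; a pose out of reach is approached as far as the arm can. A call with a gripper value outside its range is refused whole. The fingers move at their own pace and stop on an object; FORCE is the grip in N (left out, the last holds). Time passes only in rows, so rows that repeat a pose let the fingers close. It gives the time, the measured TCP pose, the force, the opening and the grip force at its end, in the units of the state.
- robot.observe(): the state, without advancing time (a new reading comes with each control period).
- robot.read_camera(name): name is "scene" or "top" or "wrist"; returns the picture (384x512x3 uint8, red, green, blue); there is no depth.
- robot.camera_model(name): a dict with "camera_matrix" (3x3 intrinsics, pixels), "position" and "attitude" of the camera in the world; the wrist camera has in their place "mount" (4x4, takes a point from camera to tool coordinates, whose origin is the TCP and whose axes are the flange's). Camera axes: x right, y down, z forward; pixel columns grow to the right and rows downward; lengths in m; the calibration is good to about 2 mm. A picture is of the moment at which its call begins: read the wrist's pose just before it. camera_model takes no time and is no camera call.
- robot.hand_in(): hands the job in; it is judged then, once.
The state is a dict: "time": time; "qpos": joint angles; "qvel": joint speeds; "joint_efforts": joint torques, N m; "tool_pos": TCP position; "tool_rot": TCP orientation; "contact_force": force on the tool from outside, world axes, zero at the start; "torque": the same for the moment, N m; "opening": finger opening in m; "grip_force": force on a finger pad.
Only numpy, scipy, OpenCV 4.12 (cv2) and the standard library are available. Lean on these libraries where they do the work, as an engineer would, in place of code of your own. Each camera call takes 0.05 s, during which the arm holds its last target. There are 200 camera calls.

## Working session

There is one attempt and no reset: what is moved stays moved. The work goes in short steps, Python scripts to look and compute and a shell command to move; the robot and the scene stay as the last step left them, time stands still between calls to the robot, and variables do not carry over. Pictures are saved under pics/ and viewed, at most 10 in all, crops included, and the job is handed in when it is done.

```bash
mkdir -p pics; python3 - <<'E'
from cell import robot
import cv2,numpy as np
np.set_printoptions(precision=4,suppress=True)
a=[]
for n in("scene","top"):
    im=robot.read_camera(n); cv2.imwrite(f"pics/{n}0.png",im[:,:,::-1]); m=robot.camera_model(n); print(n,m)
print(robot.camera_model("wrist")); print(robot.observe())
E
```

```text
scene {'camera_matrix': array([[469.6366,   0.    , 261.8516],
       [  0.    , 469.6366, 200.175 ],
       [  0.    ,   0.    ,   1.    ]]), 'position': array([ 1.3472, -0.4612,  1.1757]), 'attitude': array([-2.4364,  0.0022,  0.9584])}
top {'camera_matrix': array([[465.5242,   0.    , 252.9112],
       [  0.    , 465.5242, 199.9946],
       [  0.    ,   0.    ,   1.    ]]), 'position': array([0.4536, 0.0921, 1.498 ]), 'attitude': array([-3.0461, -0.0118, -1.5986])}
{'camera_matrix': array([[332.0551,   0.    , 257.2896],
       [  0.    , 332.0551, 185.2969],
       [  0.    ,   0.    ,   1.    ]]), 'mount': array([[ 0.0003, -0.9694, -0.2454,  0.0661],
       [ 1.    ,  0.0006, -0.0012, -0.0007],
       [ 0.0013, -0.2454,  0.9694, -0.15  ],
       [ 0.    ,  0.    ,  0.    ,  1.    ]])}
{'time': 0.1, 'qpos': array([ 0.974 ,  0.3426,  1.5249, -0.    ,  1.2754, -0.146 ]), 'qvel': array([ 0.002 , -0.0011, -0.0041,  0.0017, -0.0008, -0.0006]), 'joint_efforts': array([  0.0019, -43.2003, -24.4697,   0.0721,   0.0525,  -0.0001]), 'tool_pos': array([0.2285, 0.4723, 0.2341]), 'tool_rot': array([-3.1403, -0.0002,  2.6908]), 'contact_force': array([-0.1718, -0.3444,  0.2668]), 'torque': array([ 0.064 ,  0.0648, -0.0492]), 'grip_force': 0.0, 'opening': 0.09225742771234251}
```

View pics/scene0.png

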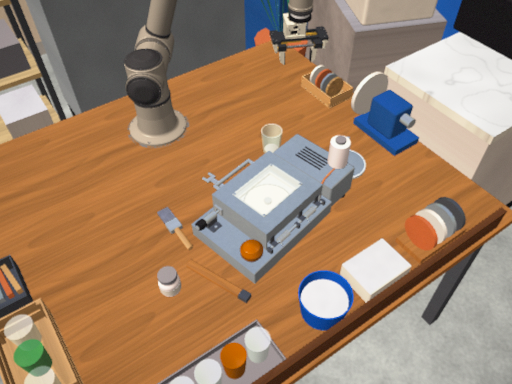

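View pics/top0.png

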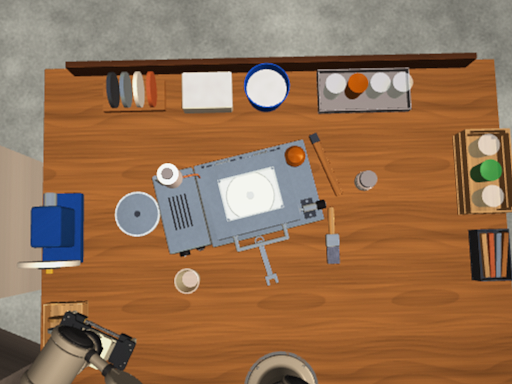

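The top view shows the handle bow facing the robot (bar about (262,246)), the black knob at about (320,205), the paperweight at (296,156) and the brush at (333,235). The scene view shows the knob near (203,224). Next I'll measure the knob, window and paperweight.

```bash
cat > h.py <<'E'
import numpy as np,cv2
from cell import robot
from scipy.spatial.transform import Rotation as R
np.set_printoptions(precision=4,suppress=True)
def cam(n):
    m=robot.camera_model(n); return m["camera_matrix"],R.from_euler("xyz",m["attitude"]).as_matrix(),np.array(m["position"])
def ray(n,u,v):
    K,A,p=cam(n); d=A@np.linalg.solve(K,[u,v,1]); return p,d/np.linalg.norm(d)
def onz(n,u,v,z):
    p,d=ray(n,u,v); return p+d*(z-p[2])/d[2]
def proj(n,P):
    K,A,p=cam(n); q=K@(A.T@(np.array(P)-p)); return q[:2]/q[2]
def blobs(mask,x0,y0,x1,y1,amin=8):
    k,l,s,c=cv2.connectedComponentsWithStats(mask[y0:y1,x0:x1].astype(np.uint8))
    return [(c[i]+[x0,y0],s[i]) for i in range(1,k) if s[i][4]>=amin]
E
python3 - <<'E'
from h import *
t=cv2.imread("pics/top0.png"); s=cv2.imread("pics/scene0.png")
for n,im,b in(("top",t,(300,190,335,220)),("scene",s,(190,210,225,235))):
    print(n,blobs(im.max(2)<45,*b))
h=cv2.cvtColor(t,cv2.COLOR_BGR2HSV)
# whole grinder casing: greyish blue
m=(h[...,0]>95)&(h[...,0]<125)&(h[...,1]>40)&(h[...,2]>70)
for c,st in blobs(m,150,130,330,260,500): print(c,st)
w=(t.min(2)>200)
for c,st in blobs(w,200,150,300,230,500):
    print("window",c,st,onz("top",*c,.142))
    ys,xs=np.where(w[150:230,200:300]); print(cv2.minAreaRect(np.c_[xs+200,ys+150].astype(np.float32)))
a=cv2.resize(t[130:270,150:345],None,fx=4,fy=4,interpolation=cv2.INTER_CUBIC)
cv2.imwrite("pics/tc.png",a)
E
```

```text
top [(array([320.5484, 204.    ]), array([16, 10, 10,  9, 62], dtype=int32))]
scene [(array([201.4576, 223.7966]), array([ 6, 10, 11, 10, 59], dtype=int32))]
window [250.0293 193.3427] [  18   17   65   53 2393] [0.6028 0.0804 0.142 ]
((250.08827209472656, 193.3529510498047), (41.95866012573242, 57.72347640991211), 75.96376037597656)
```

View pics/tc.png

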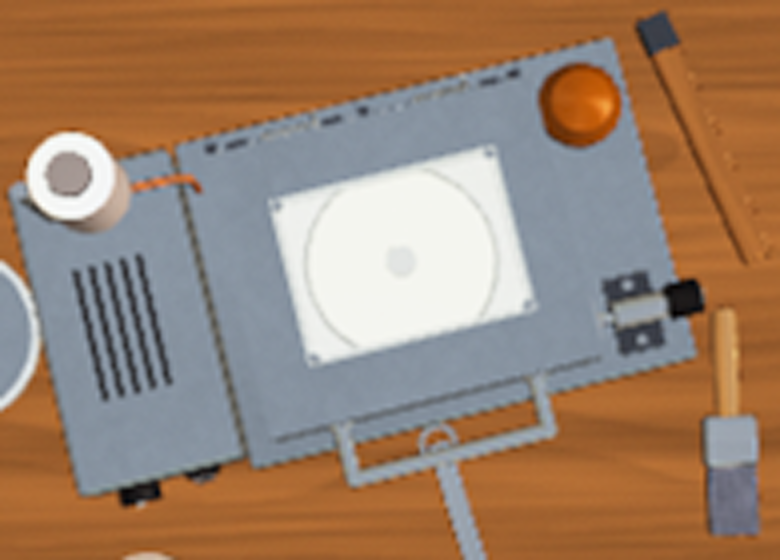

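The crop shows the handle bar running from (355,480) to (550,432), the knob at (684,298) and the paperweight at (580,105), with the spanner on the table under the handle.

```bash
python3 - <<'E'
from h import *
f=lambda x,y:(150+x/4-.4,130+y/4-.4)
k=onz("top",*f(684,298),.095); e1=onz("top",*f(352,482),.105); e2=onz("top",*f(552,434),.105)
print("knob",k,"bar",e1,e2,np.linalg.norm(e1-e2))
h=(e1+e2)/2; d=e1-e2
print("yaw bar",np.arctan2(-d[0],d[1]))
v=(h-k)[:2]; g=np.array([-71,200.])/1000
yaw=np.arctan2(v[1],v[0])-np.arctan2(g[1],g[0]); print("yaw k-h",yaw,np.linalg.norm(v),np.linalg.norm(g))
p1,d1=ray("top",320.5,204); p2,d2=ray("scene",201.5,223.8)
s=np.linalg.lstsq(np.c_[d1,-d2],p2-p1,rcond=None)[0]; print("tri",p1+s[0]*d1,p2+s[1]*d2)
c,sn=np.cos(yaw),np.sin(yaw);Rz=np.array([[c,-sn],[sn,c]])
print("origin from h",h[:2]-Rz@[-.151,0],"from k",k[:2]-Rz@[-.08,-.2])
pw=onz("top",*f(580,105),.09); print("paperweight in g",Rz.T@(pw[:2]-(h[:2]-Rz@[-.151,0])))
print("brush",onz("top",*f(727,320),.01),onz("top",*f(732,520),.01),"dresser",onz("top",*f(755,260),.01))
E
```

```text
knob [ 0.5695 -0.1329  0.095 ] bar [0.4381 0.1217 0.105 ] [ 0.4695 -0.0284  0.105 ] 0.15330962233747353
yaw bar 0.20652809776386025
yaw k-h 0.23134621063792937 0.21359745320834872 0.2122286502807762
tri [ 0.5693 -0.1317  0.1006] [ 0.5699 -0.1307  0.1005]
origin from h [0.6008 0.0813] from k [0.6015 0.0801]
paperweight in g [ 0.0843 -0.165 ]
brush [ 0.5579 -0.1804  0.01  ] [ 0.3985 -0.1773  0.01  ] dresser [ 0.6057 -0.2051  0.01  ]
```

```bash
python3 -m jog '[[[0.3,-0.033,-0.023,0,0],[0.3,-0.066,-0.046,0,0],[0.3,-0.099,-0.069,0,0],[0.3,-0.132,-0.092,0,0],[0.3,-0.165,-0.115,0,0]]]' 40
python3 -m jog '[[[0.3,-0.033,-0.023,0,0],[0.3,-0.066,-0.046,0,0],[0.3,-0.099,-0.069,0,0],[0.3,-0.132,-0.092,0,0],[0.3,-0.165,-0.115,0,0]]]'
python3 -m jog '[[[0.3,-0.033,-0.023,0,0],[0.3,-0.066,-0.046,0,0],[0.3,-0.099,-0.069,0,0],[0.3,-0.132,-0.092,0,0],[0.3,-0.165,-0.115,0,0]]]'
```

```text
time: 0.52
tool_pos: [0.3273, 0.2955, 0.2345]
tool_rot: [-3.141, -0.0, 2.692]
contact_force: [0.6, -0.1, -1.0]
opening: 0.0636
grip_force: 0.0
time: 0.93
tool_pos: [0.4259, 0.1199, 0.2346]
tool_rot: [3.142, -0.0, 2.691]
contact_force: [0.7, 1.3, 0.3]
opening: 0.0598
grip_force: 0.0
time: 1.35
tool_pos: [0.5244, -0.0556, 0.2344]
tool_rot: [3.142, -0.001, 2.69]
contact_force: [1.4, 0.7, -0.1]
opening: 0.0595
grip_force: 0.0
```

```bash
python3 -m jog '[[[0.3,-0.033,-0.023,0,0.12],[0.3,-0.066,-0.046,0,0.24],[0.3,-0.073,-0.05,0,0.36],[0.3,-0.073,-0.05,0,0.48],[0.3,-0.073,-0.05,0,0.6]]]'
python3 -m jog '[[[0.3,0,0,0.02,0.12],[0.3,0,0,0.03,0.24],[0.3,0,0,0.03,0.29],[0.3,0,0,0.03,0.29],[0.3,0,0,0.03,0.29]]]'
python3 - <<'E'
from h import *
o=robot.observe(); im=robot.read_camera("wrist"); cv2.imwrite("pics/w1.png",im[:,:,::-1])
m=robot.camera_model("wrist"); T=np.eye(4); T[:3,:3]=R.from_euler("xyz",o["tool_rot"]).as_matrix(); T[:3,3]=o["tool_pos"]
print(o["tool_pos"],o["tool_rot"])
C=T@m["mount"]; p=C.T@np.r_[0,0,0,0] if 0 else C[:3,:3].T@(np.array([.569,-.132,.095])-C[:3,3]); q=m["camera_matrix"]@p; print(q[:2]/q[2])
for c,s in blobs(im.max(2)<50,0,0,512,384,60):
    d=C[:3,:3]@np.linalg.solve(m["camera_matrix"],np.r_[c,1]); P=C[:3,3]+d*(.095-C[2,3])/d[2]; print(c,s,P,"tool off",T[:3,:3].T@(P-T[:3,3]))
E
```

```text
time: 1.77
tool_pos: [0.5678, -0.1316, 0.2336]
tool_rot: [-3.141, -0.001, 2.083]
contact_force: [0.1, -0.3, -0.1]
opening: 0.06
grip_force: 0.0
time: 2.18
tool_pos: [0.5678, -0.1305, 0.2045]
tool_rot: [-3.141, -0.0, 1.803]
contact_force: [-0.7, -1.5, 0.0]
opening: 0.0596
grip_force: 0.0
[ 0.5678 -0.1305  0.2045] [-3.1412 -0.0003  1.8027]
[259.5516 186.7986]
[224.2142 303.6421] [    0   213   512   124 17577] [ 0.5633 -0.2433  0.095 ] tool off [-0.1089 -0.0303  0.1095]
[428.262  234.1116] [ 366  212  146   88 3218] [ 0.7159 -0.1393  0.095 ] tool off [-0.0426  0.1421  0.1094]
[191.6268 231.8852] [183 218  15  23 209] [ 0.5227 -0.183   0.095 ] tool off [-0.0408 -0.0559  0.1095]
[322.8385 231.5729] [318 218  15  23 192] [ 0.6294 -0.1574  0.095 ] tool off [-0.0404  0.0538  0.1095]
[182.4765 281.0403] [178 273  12  25 149] [ 0.5234 -0.2299  0.095 ] tool off [-0.0866 -0.0661  0.1095]
[332.14   281.1133] [326 273  11  24 150] [ 0.6501 -0.1999  0.095 ] tool off [-0.0865  0.0641  0.1095]
```

View pics/w1.png

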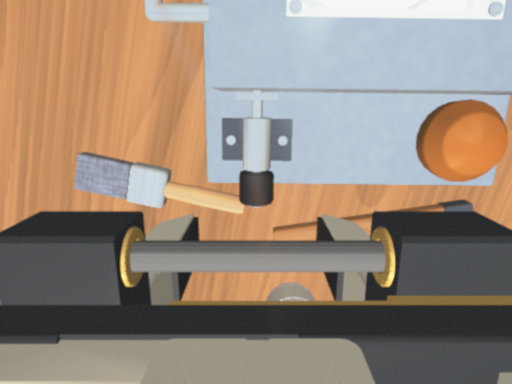

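The wrist view shows the knob at (256,188), centred between the fingers. The brush is at (150,180) and the paperweight at (462,140), both well clear. Now I descend and pinch.

```bash
python3 -m jog '[[[0.3,-0.005,-0.001,0.035,0],[0.3,-0.005,-0.001,0.07,0],[0.3,-0.005,-0.001,0.1,0],[0.3,-0.005,-0.001,0.12,0],[0.3,-0.005,-0.001,0.12,0]]]'
python3 -m jog '[[[-0.9,0,0,0,0],[-0.9,0,0,0,0],[-0.9,0,0,0,0],[-0.9,0,0,0,0],[-0.9,0,0,0,0]]]' 40
```

```text
time: 2.65
tool_pos: [0.5656, -0.1346, 0.0806]
tool_rot: [-3.135, -0.004, 1.802]
contact_force: [-1.7, 0.2, -1.1]
opening: 0.0596
grip_force: 0.0
time: 3.07
tool_pos: [0.5687, -0.1357, 0.0861]
tool_rot: [3.14, 0.001, 1.801]
contact_force: [0.7, -0.8, -0.7]
opening: 0.0309
grip_force: 0.0
```

```bash
python3 -m jog '[[[-0.9,0,0,0,0],[-0.9,0,0,0,0],[-0.9,0,0,0,0]]]' 40
python3 -m jog '[[[-0.9,-0.004,0,0,0],[-0.9,-0.008,0,0,0],[-0.9,-0.012,0,0,0],[-0.9,-0.016,0,0,0],[-0.9,-0.019,0,0,0]]]'
```

```text
time: 3.32
tool_pos: [0.568, -0.1359, 0.0858]
tool_rot: [3.141, 0.001, 1.801]
contact_force: [-3.6, -0.2, 4.8]
opening: 0.0269
grip_force: 40.0
time: 3.73
tool_pos: [0.5717, -0.1528, 0.0858]
tool_rot: [-3.141, -0.002, 1.801]
contact_force: [-4.4, 7.1, 9.6]
opening: 0.0271
grip_force: 40.0
```

```bash
python3 -m jog '[[[-0.9,-0.002,0,0,0],[-0.9,-0.002,0,0,0],[-0.9,-0.002,0,0,0],[-0.9,-0.002,0,0,0],[-0.9,-0.002,0,0,0]]]'
python3 -m jog '[[[-0.9,0,0,0,0],[-0.9,0,0,0,0],[-0.9,0,0,0,0]]]'
python3 - <<'E'
from h import *
im=robot.read_camera("wrist"); t=robot.read_camera("scene")
cv2.imwrite("pics/w2.png",np.hstack([im[:200,100:500],cv2.resize(t[120:280,170:370],(250,200))])[:,:,::-1])
E
```

```text
time: 4.15
tool_pos: [0.5719, -0.1535, 0.0858]
tool_rot: [-3.14, -0.004, 1.801]
contact_force: [-5.8, 9.7, 10.1]
opening: 0.0267
grip_force: 40.0
time: 4.4
tool_pos: [0.5719, -0.1535, 0.0858]
tool_rot: [-3.141, -0.004, 1.801]
contact_force: [-5.6, 10.0, 10.2]
opening: 0.0272
grip_force: 40.0
```

View pics/w2.png

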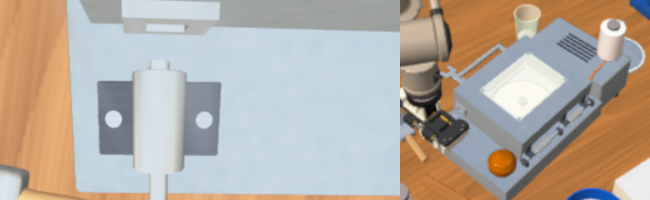

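The hood has popped: the tab is clear above the pin tip at (160,65), and the knob is at its stop (18 mm, 10 N). Next I ease the knob home, release it and rise.

```bash
python3 -m jog '[[[-0.9,0.005,0,0,0],[-0.9,0.01,0,0,0],[-0.9,0.015,0,0,0],[-0.9,0.02,0,0,0],[-0.9,0.021,0,0,0]]]'
python3 -m jog '[[[0.3,0,0,0,0],[0.3,0,0,0,0],[0.3,0,0,0,0],[0.3,0,0,0,0],[0.3,0,0,0,0]]]'
python3 -m jog '[[[0.3,0,0,-0.03,0],[0.3,0,0,-0.06,0],[0.3,0,0,-0.095,0],[0.3,0,0,-0.13,0],[0.3,0,0,-0.15,0]]]'
```

```text
time: 4.92
tool_pos: [0.568, -0.1358, 0.0859]
tool_rot: [3.141, 0.002, 1.802]
contact_force: [-3.5, -4.8, 5.6]
opening: 0.0269
grip_force: 40.0
time: 5.33
tool_pos: [0.5681, -0.1355, 0.0845]
tool_rot: [3.142, -0.0, 1.801]
contact_force: [0.3, 0.1, -0.7]
opening: 0.0557
grip_force: 0.0
time: 5.75
tool_pos: [0.5691, -0.1358, 0.2388]
tool_rot: [3.137, 0.003, 1.801]
contact_force: [-0.3, -0.5, 1.3]
opening: 0.0598
grip_force: 0.0
```

```bash
python3 -m jog '[[[-0.3,0.04,-0.013,0,0],[-0.3,0.08,-0.026,0,0],[-0.3,0.12,-0.039,0,0],[-0.3,0.16,-0.052,0,0],[-0.3,0.195,-0.065,0,0]]]'
python3 -m jog '[[[-0.3,0.009,-0.002,0,0],[-0.3,0.009,-0.002,0,0],[-0.3,0.009,-0.002,0,0]]]'
python3 - <<'E'
from h import *
o=robot.observe(); im=robot.read_camera("wrist"); cv2.imwrite("pics/w3.png",im[:,:,::-1])
t=robot.read_camera("scene"); cv2.imwrite("pics/s3.png",t[:,:,::-1])
m=robot.camera_model("wrist"); T=np.eye(4); T[:3,:3]=R.from_euler("xyz",o["tool_rot"]).as_matrix(); T[:3,3]=o["tool_pos"]
C=T@m["mount"]; print(o["tool_pos"],o["tool_rot"])
for P in ([.457,.0475,.126],):
    p=C[:3,:3].T@(np.array(P)-C[:3,3]); q=m["camera_matrix"]@p; print(q[:2]/q[2])
E
```

```text
time: 6.17
tool_pos: [0.4589, 0.0411, 0.2347]
tool_rot: [3.141, -0.001, 1.8]
contact_force: [0.6, 1.8, 0.1]
opening: 0.0339
grip_force: 0.0
time: 6.42
tool_pos: [0.4568, 0.0478, 0.235]
tool_rot: [3.141, 0.001, 1.802]
contact_force: [-0.8, 0.1, 0.1]
opening: 0.0319
grip_force: 0.0
[0.4568 0.0478 0.235 ] [3.1405 0.0007 1.8022]
[258.5416 185.1208]
```

View pics/w3.png

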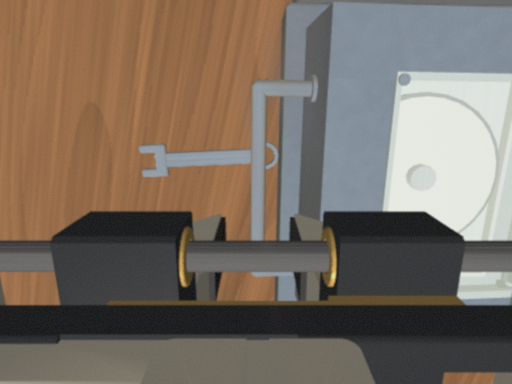

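The bar is at column 258, exactly where predicted and parallel to the pads, with its middle near row 182. I descend straight onto it and close.

```bash
python3 -m jog '[[[-0.3,0,0,0.025,0],[-0.3,0,0,0.05,0],[-0.3,0,0,0.07,0],[-0.3,0,0,0.085,0],[-0.3,0,0,0.095,0]]]'
python3 -m jog '[[[-0.3,0,0,0.008,0],[-0.3,0,0,0.016,0],[-0.3,0,0,0.022,0],[-0.3,0,0,0.022,0]]]'
python3 -m jog '[[[-1,0,0,0,0],[-1,0,0,0,0],[-1,0,0,0,0],[-1,0,0,0,0],[-1,0,0,0,0]]]' 12
python3 -m jog '[[[-1,0,0,0,0],[-1,0,0,0,0]]]'
```

```text
time: 6.93
tool_pos: [0.4563, 0.0464, 0.1377]
tool_rot: [-3.139, -0.001, 1.799]
contact_force: [-0.1, -0.1, 0.3]
opening: 0.0322
grip_force: 0.0
time: 7.27
tool_pos: [0.4561, 0.0474, 0.1167]
tool_rot: [-3.14, -0.0, 1.8]
contact_force: [-0.7, -0.1, 0.3]
opening: 0.0325
grip_force: 0.0
time: 7.68
tool_pos: [0.4572, 0.0479, 0.1183]
tool_rot: [3.139, 0.0, 1.801]
contact_force: [2.6, 0.9, 0.4]
opening: 0.0114
grip_force: 12.0
time: 7.85
tool_pos: [0.4571, 0.0479, 0.1182]
tool_rot: [3.139, 0.0, 1.801]
contact_force: [3.8, 1.3, -0.4]
opening: 0.0113
grip_force: 12.0
```

```bash
python3 -m jog '[[[-1,0,0.0023,-0.0105,0],[-1,0,0.005,-0.021,0],[-1,0,0.008,-0.031,0],[-1,0,0.0115,-0.041,0],[-1,0,0.0155,-0.051,0]]]'
```

```text
time: 8.27
tool_pos: [0.4718, 0.0512, 0.169]
tool_rot: [3.141, 0.0, 1.801]
contact_force: [5.1, -0.4, -4.4]
opening: 0.0113
grip_force: 12.0
```

```bash
python3 -m jog '[[[-1,0,0.0043,-0.01,0],[-1,0,0.009,-0.0195,0],[-1,0,0.014,-0.029,0],[-1,0,0.0195,-0.038,0],[-1,0,0.025,-0.047,0]]]'
python3 -m jog '[[[-1,0,0.006,-0.009,0],[-1,0,0.0125,-0.0175,0],[-1,0,0.0195,-0.0255,0],[-1,0,0.0265,-0.0335,0],[-1,0,0.034,-0.041,0]]]'
```

```text
time: 8.68
tool_pos: [0.4951, 0.0565, 0.2156]
tool_rot: [-3.139, 0.001, 1.801]
contact_force: [2.2, -1.8, -2.7]
opening: 0.0116
grip_force: 12.0
time: 9.1
tool_pos: [0.5269, 0.0637, 0.2571]
tool_rot: [-3.136, 0.001, 1.801]
contact_force: [-7.7, -4.7, 6.0]
opening: 0.0113
grip_force: 12.0
```

The radial force is about 10 N, so the arc is slightly inside the bar's path. I shift outward about 1.5 mm on each axis while continuing.

```bash
python3 -m jog '[[[-1,0,0.006,-0.009,0],[-1,0,0.014,-0.016,0],[-1,0,0.0225,-0.0225,0],[-1,0,0.0295,-0.028,0],[-1,0,0.0355,-0.032,0]]]'
python3 -m jog '[[[-1,0,0,0,0],[-1,0,0,0,0],[-1,0,0,0,0]]]'
python3 - <<'E'
from h import *
im=robot.read_camera("scene"); cv2.imwrite("pics/s4.png",cv2.resize(im[60:280,130:400],None,fx=2.5,fy=2.5)[:,:,::-1])
P=robot.observe()["tool_pos"]; c,s=np.cos(.228),np.sin(.228)
gx=(P[0]-.601)*c+(P[1]-.081)*s; print(P,gx,"a",np.arctan2(P[2]+.008-.075,.115-gx)-.112,"r",np.hypot(P[2]+.008-.075,.115-gx))
E
```

```text
time: 9.52
tool_pos: [0.5632, 0.0719, 0.2891]
tool_rot: [-3.14, 0.002, 1.8]
contact_force: [-1.9, -3.3, 3.5]
opening: 0.0116
grip_force: 12.0
time: 9.77
tool_pos: [0.5627, 0.0718, 0.2886]
tool_rot: [-3.14, 0.002, 1.8]
contact_force: [-2.4, -6.4, 3.6]
opening: 0.0116
grip_force: 12.0
[0.5626 0.0718 0.2886] -0.039460379001639595 a 0.8500281190469248 r 0.2701029693629087
```

View pics/s4.png

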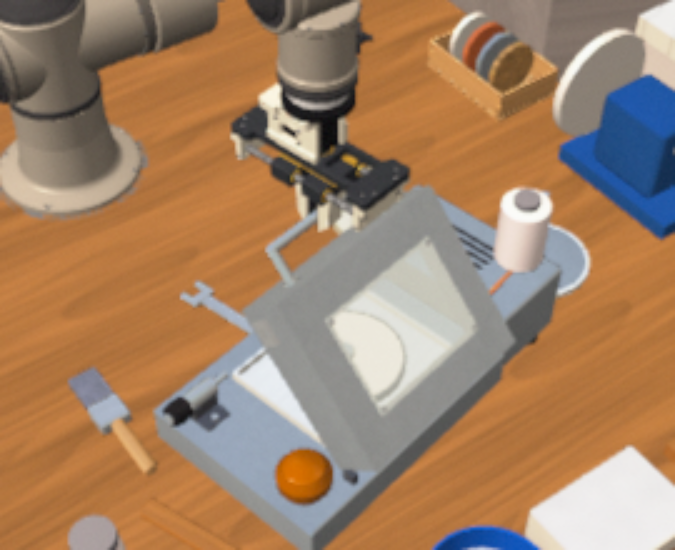

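The scene view shows the hood well raised and the bar in the fingers. The kinematics give a≈0.85 rad. I go slightly further for margin, then ease back to 0.69.

```bash
python3 -m jog '[[[-1,0,0.0035,-0.0025,0],[-1,0,0.0065,-0.0045,0],[-1,0,0.0065,-0.0045,0],[-1,0,0.0065,-0.0045,0],[-1,0,0.0065,-0.0045,0]]]'
python3 -m jog '[[[-1,0,-0.008,0.005,0],[-1,0,-0.0165,0.0115,0],[-1,0,-0.0245,0.018,0],[-1,0,-0.0325,0.0255,0],[-1,0,-0.0395,0.0315,0]]]'
python3 -m jog '[[[-1,0,0,0,0],[-1,0,0,0,0],[-1,0,0,0,0],[-1,0,0,0,0],[-1,0,0,0,0]]]'
python3 - <<'E'
from h import *
im=robot.read_camera("scene"); cv2.imwrite("pics/s5.png",cv2.resize(im[60:280,130:400],None,fx=2.5,fy=2.5)[:,:,::-1])
P=robot.observe()["tool_pos"]; c,s=np.cos(.228),np.sin(.228)
gx=(P[0]-.601)*c+(P[1]-.081)*s; print(P,gx,"a",np.arctan2(P[2]+.008-.075,.115-gx)-.112,"r",np.hypot(P[2]+.008-.075,.115-gx))
E
```

```text
time: 10.23
tool_pos: [0.5691, 0.0733, 0.293]
tool_rot: [-3.14, 0.002, 1.8]
contact_force: [-1.4, -4.8, 3.1]
opening: 0.0114
grip_force: 12.0
time: 10.65
tool_pos: [0.5302, 0.065, 0.2606]
tool_rot: [-3.141, -0.0, 1.801]
contact_force: [2.7, -2.2, -3.0]
opening: 0.0115
grip_force: 12.0
time: 11.07
tool_pos: [0.5315, 0.0654, 0.262]
tool_rot: [3.141, 0.0, 1.801]
contact_force: [0.3, -4.1, 0.8]
opening: 0.0115
grip_force: 12.0
[0.5315 0.0653 0.2619] -0.07124547002674113 a 0.6961556383502697 r 0.2695954611186009
```

View pics/s5.png

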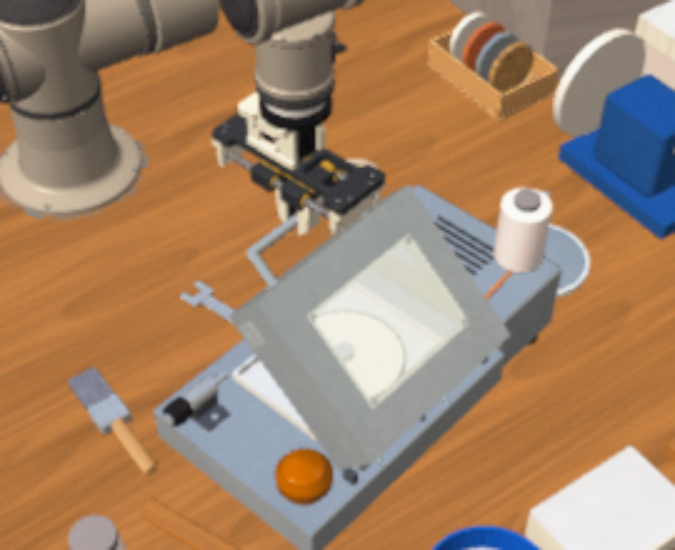

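The hood is lower and still held by its bar at about 0.69 rad. The knob is home and nothing around the machine has moved, so I hand in.

```bash
python3 -c "
from cell import robot
print(robot.observe()['qvel']); print(robot.hand_in())"
```

```text
[ 0.00128147 -0.00069173  0.00444453 -0.00030391 -0.00225397 -0.00102041]
the job is handed in; nothing more can be done
None
```

The job is handed in, with no verdict returned: I pulled the knob to its stop, the hood popped and the knob went home, then I raised the hood to about 0.87–0.88 rad by its handle and eased it back, and it is now held there at about 0.69 rad (angles worked out from the arm's pose).

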